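Hang the glass U-trap in its stand over the ice dish and lock it

ROBOT

A 6-joint arm with a two-finger parallel gripper is mounted at the origin on a cart in front of the work surface, level with it; the furniture and walls round the work are solid. World frame = base frame: x ahead of the robot, y to its left, z up, the work surface at z = 0. Lengths are in mm, angles in rad, forces in N, time in s.
With the tool pointing down it reaches from about 350 to 775 mm from the base axis. Payload 7.3 kg.
Tool frame: the origin (TCP) lies between the finger pads; the fingertips stand 8 mm ahead of it and the grasp point (between the pads) lies 11 mm behind it (robot.nose_length is the distance from the TCP to the fingertips, in mm); z points along the fingers, y is the line along which they close (so a half turn about z gives the same grasp; the last joint's range is limited). The gripper opens to 92 mm and grips with 3 to 60 N. Pads are 19 mm wide; open, the fingers measure 130 mm over their backs; the gripper's body (75 mm by 190 mm) begins 47 mm behind the grasp point.
Start: joints at [-1.442, 0.342, 1.524, -0, 1.275, -0.146], TCP at [142.483, -505.317, 212.441] pointing down, gripper open.
Joint ranges: [-2.53, 2.53], [-0.77, 2.02], [0.04, 2.7], [-1, 4.14], [0.28, 2.66], [-3.11, 3.11]. Speed limits (rad/s): [2.57, 2.57, 3.14, 3.14, 3.14, 3.14].

INTERFACE

Orientations are given as [roll, pitch, yaw] about the fixed x, y, z axes, in that order (R = Rz(yaw) Ry(pitch) Rx(roll)).
In Python, from bench import robot, cams, job gives the robot as it stands.
- The arm moves only by the shell command python3 -m handwheel 'ROWS' [OPENING]. ROWS is JSON, a list of rows, each a list of 4 numbers: the shift along the tool's x, y, z as a fraction of full scale, then the turn about the tool's z as a fraction of full scale. A call has exactly 8 rows; each row is the pose to reach, as a shift and turn from the pose commanded when the call began, along the tool's axes at that moment; what a row does not reach only later rows make up. Full scale, the value 1, is 20 cm for a shift and pi/2 rad for a turn. A row lasts 1/12 s, in which the tool goes at most 41.7 mm and 7.16 degrees, less where a joint would pass 70% of its speed; a pose out of reach is approached as far as the arm can. A call with a number of a shift or a turn outside -1 to 1 is refused whole. A call with a gripper value outside its range is refused whole. OPENING is the opening, from -1 (shut) to 1 (fully open), set as the call begins (- or left out, the last holds). The fingers move at their own pace and stop on an object; the grip force is fixed at half the most. Time passes only in rows, so rows that repeat a pose let the fingers close, or fill a call up. It gives the time, the measured TCP pose, the force, the opening and the grip force at its end, in the units of the state.
- robot.get_state(): the state, without advancing time (a new reading comes with each control period).
- cams.read_camera(name): name is "scene" or "top" or "wrist"; returns (picture, depth): 400x640x3 uint8, red, green, blue; 400x640 float32, mm along the optical axis (not along the pixel's ray), 0 where there is no reading.
- cams.get_calibration(name): a dict with "fx", "fy", "cx", "cy" (pixels), "origin" and "orientation" of the camera in the world; the wrist camera has in their place "T_tool_cam" (4x4, takes a point from camera to tool coordinates, whose origin is the TCP and whose axes are the flange's). Camera axes: x right, y up, looking along -z (the intrinsics and any distortion apply to the point x, -y, -z); pixel columns grow to the right and rows downward; lengths in mm; the calibration is good to about 2 mm. A picture is of the moment at which its call begins: read the wrist's pose just before it. get_calibration takes no time and is no camera call.
- job.sign_off(): hands the job in; it is judged then, once.
The state is a dict: "time_s": time; "joint_pos": joint angles; "qd": joint speeds; "joint_torque": joint torques, N m; "tool_pos": TCP position; "eef_rot": TCP orientation; "force": force on the tool from outside, world axes, zero at the start; "ft_torque": the same for the moment, N m; "width": finger opening in mm; "gripper_force": force on a finger pad.
Only numpy, scipy, OpenCV 4.12 (cv2) and the standard library are available. Lean on these libraries where they do the work, as an engineer would, in place of code of your own. Each camera call takes 0.05 s, during which the arm holds its last target. There are 200 camera calls.

TASK

Put the glass U-trap back in its stand: first flip the keeper lever on the low post all the way open, then take the trap from the sloping rest, and turn it upright so that its bend hangs in the glass dish and its side arms lie fully down in the two V-notches, the high arm in the high notch and the low arm in the low one, with both swollen hose ends outside the posts. Set the glass down gently, then flip the keeper lever all the way closed over the low arm. Do not disturb the dish or the bottle, timer and petri dish standing around.

Things in the scene. Friction and masses are not known exactly. Their poses are not given: they have to be found in the camera images.
- trap: loose glass U-trap, 60 g, a bent tube 11 mm thick. Frame: z up along its two legs (at y = -32 and +32 mm), x square to the flat of the U, origin at the underside of the bend. From the top of each leg a side arm runs outward along y to |y| = 100 mm, with a swollen hose end (16 mm thick) from |y| = 89 mm. At the start it leans on the rest, z axis 40 degrees from vertical
- trap_bridge (a point): middle of the glass rod that joins the trap's legs, the place to grip: 9 mm thick, along the trap's y, 53 mm clear between the legs, at x = 0, y = 0, z = 58.5 mm in the trap's frame, about 5 mm above its centre of mass; the point has the trap's axes
- trap_low (a point): on the axis of the trap's low arm, at x = 0, y = -72 mm, z = 68.5 mm in the trap's frame; this point belongs in the low notch
- trap_high (a point): on the axis of the trap's high arm, at x = 0, y = +72 mm, z = 88.5 mm in the trap's frame; this point belongs in the high notch
- rest: fixed steel rest, base 110 x 104 mm (x -50 to +60 mm of its origin, on the counter). Two prongs with an open gap of 48 mm between rise from a ledge (32 mm up, near +x, lip 6 mm) back towards -x, 40 degrees from vertical, to 80 mm up. The trap's legs lie on their upper (+x) face; a finger fits in the gap behind the bridge. The trap leaves upwards along its own z (2 mm play to side pins)
- stand: fixed stand: grey base plate 120 (x) x 200 (y) x 8 mm, origin at the middle of its underside, -x side towards the robot, z up. Posts at y = -72 mm (low) and y = +72 mm (high), each with a black head 12 mm thick (y) and 50 mm wide (x) that has a 90 degree V-notch open to the top, 22 mm wide at the mouth
- notch_low (a point): where the axis of the low arm lies when seated in the low notch: x = 0, y = -72 mm, z = 95 mm in the stand's frame; the point has the stand's axes. The peaks beside the notch stand 3.5 mm above this point
- notch_high (a point): the same for the high arm in the high notch: x = 0, y = +72 mm, z = 115 mm in the stand's frame
- keeper (a joint): angle of the keeper lever on the low post: 0 = closed, level over the notch, pointing to the stand's -x; it grows as the lever swings up and over towards the stand's +x; 1.57 = upright, 1.95 = fully open, leaning back. It stays where it is left (0.5 N at the tab moves it). Steel bar 10 mm wide, 8 mm thick; closed, it passes 1.5 mm over the seated arm
- keeper_hinge (a point): the lever's hinge: x = 18 mm, y = -72 mm, z = 106 mm in the stand's frame; it turns about the stand's y axis; the point has the stand's axes
- keeper_tab (a point): the middle of the black tab at the lever's free end, 64 mm from the hinge; the tab is 20 mm long, 14 mm wide (along the stand's y) and 10 mm thick, and can be pinched across its width
- dish: loose clear glass dish on the stand's base plate between the posts, 100 mm across, 55 mm high, wall 3 mm; origin at the middle of its underside; rim 63 mm above the counter. The hanging bend reaches 36 mm below the rim and stays 14 mm clear of the dish's floor
- bottle: bystander: white-and-clear reagent bottle with a blue cap, 69 mm thick, 144 mm high, origin at the middle of its underside
- timer: bystander: flat white timer with coloured keys, 62 x 68 x 20 mm, origin at the middle of its underside
- petri: bystander: petri dish, 62 mm across, 16 mm high, origin at the middle of its underside

How it is judged (in metres and radians):
On the way, in this order (a step that is already met when the one before it is completed fails the run):
1. the keeper lever is flipped open, past upright, while the trap still lies on the rest (value of joint keeper above 1.6 rad and distance of trap from where it was at the start of the episode below 0.02 m), for 0.2 s.
2. the trap rests with both arms down in their own notches, out of the fingers, at rest (x of trap_low in the frame of notch_low between -0.004 and 0.004 m and y of trap_low in the frame of notch_low between -0.012 and 0.012 m and z of trap_low in the frame of notch_low between -0.003 and 0.003 m and x of trap_high in the frame of notch_high between -0.004 and 0.004 m and y of trap_high in the frame of notch_high between -0.012 and 0.012 m and z of trap_high in the frame of notch_high between -0.003 and 0.003 m and linear speed of trap below 0.02 m/s and angular speed of trap below 0.2 rad/s and contact force between the fingers and trap below 0.1 N), for 0.2 s.
At the end, for the whole second after the job is handed in: the trap hangs at rest with the high arm in the high notch and the low arm in the low notch (each arm's axis within 4 mm across and 3 mm in height of its seat, the trap within 12 mm of the middle along its arms), and the keeper lever is closed to within 0.12 rad (7 degrees) (x of trap_low in the frame of notch_low between -0.004 and 0.004 m and y of trap_low in the frame of notch_low between -0.012 and 0.012 m and z of trap_low in the frame of notch_low between -0.003 and 0.003 m and x of trap_high in the frame of notch_high between -0.004 and 0.004 m and y of trap_high in the frame of notch_high between -0.012 and 0.012 m and z of trap_high in the frame of notch_high between -0.003 and 0.003 m and linear speed of trap below 0.02 m/s and angular speed of trap below 0.2 rad/s and value of joint keeper below 0.12 rad); the robot touches nothing.
It fails at once if the glass is forced: the trap is pressed or knocked on the stand with more than 40 N in all (both sides of both notches counted) (contact force between trap and stand above 40 N).
It fails at once if the glass is dropped: out of the fingers it falls faster than 0.5 m/s (a drop of more than about 13 mm), or comes down on the counter ((contact force between the fingers and trap below 0.05 N and linear speed of trap above 0.5 m/s) or height (world z) of trap below 0.012 m).
It fails at once if the dish is pushed more than 25 mm or tipped (distance of dish from where it was at the start of the episode above 0.025 m or angle between dish's own z axis and vertical above 0.3 rad).
It fails at once if the bottle, timer or petri dish is pushed more than 30 mm or the bottle tipped over (distance of any of bottle, timer, petri from where it was at the start of the episode above 0.03 m or angle between bottle's own z axis and vertical above 0.4 rad).
It also fails if it takes over 67 s, if anything falls off the work surface, if the arm or the gripper's body presses on something with over 40 N, if the wrist force passes 120 N, or if a joint passes its speed limit or range.

## Working session

There is one attempt and no reset: what is moved stays moved. The work goes in short steps, Python scripts to look and compute and a shell command to move; the robot and the scene stay as the last step left them, time stands still between calls to the robot, and variables do not carry over. Pictures are saved under pics/ and viewed, at most 10 in all, crops included, and the job is handed in when it is done.

```bash
ls; mkdir -p pics; cat > h.py <<'E'
import numpy as np, cv2
from scipy.spatial.transform import Rotation as Ro
from bench import robot, cams, job
def R(e): return Ro.from_euler('xyz',e).as_matrix()
def grab(n):
    s=robot.get_state(); p,d=cams.read_camera(n); c=cams.get_calibration(n)
    if 'T_tool_cam' in c:
        T=np.eye(4);T[:3,:3]=R(s['eef_rot']);T[:3,3]=s['tool_pos'];M=T@np.array(c['T_tool_cam'])
    else:
        M=np.eye(4);o=np.array(c['orientation']);M[:3,:3]=o if o.shape==(3,3) else R(o);M[:3,3]=c['origin']
    return p,d,c,M
def pts(d,c,M):
    v,u=np.mgrid[:d.shape[0],:d.shape[1]]
    P=np.stack([(u-c['cx'])/c['fx']*d,-(v-c['cy'])/c['fy']*d,-d],-1)
    return P@M[:3,:3].T+M[:3,3]
def proj(P,c,M):
    q=(np.asarray(P)-M[:3,3])@M[:3,:3]
    return np.stack([c['cx']+c['fx']*q[...,0]/-q[...,2],c['cy']+c['fy']*q[...,1]/q[...,2]],-1)
def ray(u,v,c,M,z):
    r=M[:3,:3]@np.array([(u-c['cx'])/c['fx'],-(v-c['cy'])/c['fy'],-1]); return M[:3,3]+r*(z-M[2,3])/r[2]
E
python3 - <<'E'
from h import *
print(robot.get_state())
for n in('scene','top'):
    p,d,c,M=grab(n); print(n,c); np.savez('pics/'+n,p=p,d=d,M=M)
    cv2.imwrite(f'pics/{n}0.png',p[...,::-1])
print(cams.get_calibration('wrist'))
E
```

```text
pics
{'time_s': 0.0, 'joint_pos': array([-1.44196368e+00,  3.42723310e-01,  1.52500748e+00, -1.22540961e-06,
        1.27542902e+00, -1.46004932e-01]), 'qd': array([ 0.00085782, -0.00069426, -0.00207875, -0.00077619, -0.00019422,
        0.00066603]), 'joint_torque': array([ 2.49384168e-03, -4.31240773e+01, -2.44221818e+01,  7.18382397e-02,
        5.60151483e-02, -1.67028834e-04]), 'tool_pos': array([ 142.44215143, -504.85522676,  211.74801923]), 'eef_rot': array([-3.14004199e+00, -2.26842313e-04,  2.74837760e-01]), 'force': array([-0.13561112, -0.02337941,  0.70953363]), 'ft_torque': array([ 0.0035704 , -0.00162582, -0.01769558]), 'gripper_force': 0.0, 'width': 91.66028946111517}
scene {'fx': 381.7094779997048, 'fy': 381.7094779997048, 'cx': 322.87751962830083, 'cy': 199.16559548689557, 'origin': array([ 285.59462162, -530.56197442,  735.35411372]), 'orientation': array([ 0.71120761,  0.01798916, -0.53059384])}
top {'fx': 368.9033086529133, 'fy': 368.9033086529133, 'cx': 323.7902105540228, 'cy': 200.18408563637797, 'origin': array([ 360.07126141,   -4.83205977, 1058.02373844]), 'orientation': array([ 0.20751672,  0.00431324, -1.66082623])}
{'fx': 279.2907918608569, 'fy': 279.2907918608569, 'cx': 316.4319926902521, 'cy': 197.20079319479132, 'T_tool_cam': array([[-7.14985020e-04,  9.62898761e-01,  2.69861938e-01,
         7.38809275e+01],
       [ 9.99999009e-01,  1.01565396e-03, -9.74526568e-04,
         1.84247828e-01],
       [-1.21245677e-03,  2.69860974e-01, -9.62898533e-01,
        -1.71628889e+02],
       [ 0.00000000e+00,  0.00000000e+00,  0.00000000e+00,
         1.00000000e+00]])}
```

View pictures.

View pics/scene0.png

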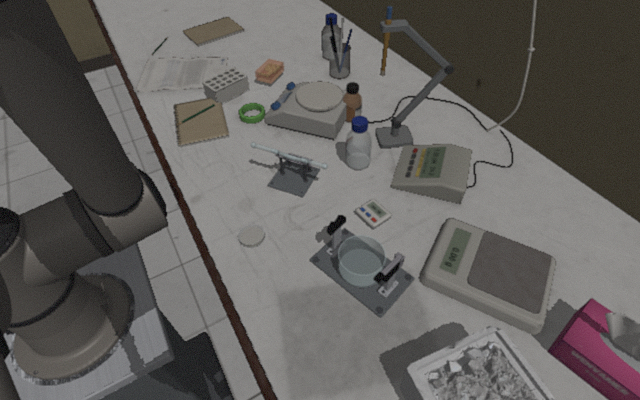

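View pics/top0.png

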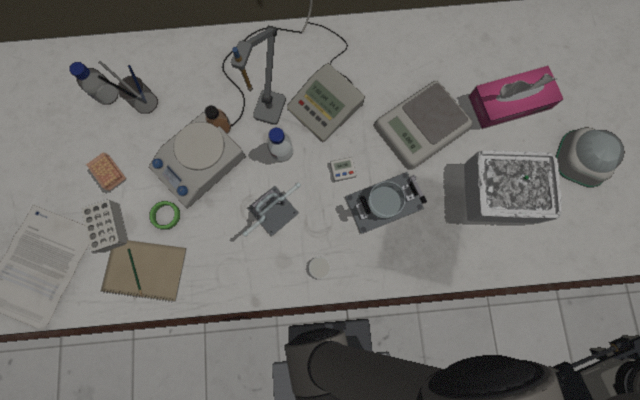

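```bash
python3 - <<'E'
from h import *
for n in('scene','top'):
    f=np.load(f'pics/{n}.npz');p,d,M=f['p'],f['d'],f['M'];c=cams.get_calibration(n);P=pts(d,c,M)
    for nm,(u,v) in dict(scene=dict(stand=(362,262),rest=(292,168)),top=dict(stand=(387,203),rest=(268,212)))[n].items():
        C=ray(u,v,c,M,0)
        near=np.hypot(P[...,0]-C[0],P[...,1]-C[1])<150
        tab=near&(abs(P[...,2])<3)
        g=p.astype(int).mean(-1)
        m=(near&(g<105)&(abs(P[...,2]-6)<9)&(d>0)).astype(np.uint8)
        k,l,s,_=cv2.connectedComponentsWithStats(m); i=1+s[1:,4].argmax()
        X=P[l==i]; r=cv2.minAreaRect(X[:,:2].astype(np.float32))
        print(n,nm,C.round(),'tablez',np.median(P[tab][:,2]).round(1),'platez',np.median(X[:,2]).round(1),len(X),r)
        hi=near&(P[...,2]>25)&(d>0); q=P[hi]
        print('  high',len(q),np.percentile(q[:,2],[50,90,99]).round())
    cr=dict(scene=(240,130,190,170),top=(220,150,220,100))[n];x,y,w,h=cr
    cv2.imwrite(f'pics/{n}1.png',cv2.resize(p[y:y+h,x:x+w,::-1],None,fx=3.5,fy=3.5,interpolation=cv2.INTER_CUBIC))
E
```

```text
scene stand [ 576. -181.    0.] tablez -0.6 platez 7.2 2096 ((556.2477416992188, -177.34527587890625), (125.07491302490234, 239.70742797851562), 17.632186889648438)
  high 2045 [ 56. 113. 119.]
scene rest [580. 164.   0.] tablez -0.9 platez 4.9 1150 ((540.9202880859375, 163.94873046875), (112.114501953125, 205.2694091796875), 35.44712829589844)
  high 1046 [ 61. 102. 109.]
top stand [ 557. -204.    0.] tablez 0.2 platez 7.7 1233 ((555.3189086914062, -176.70652770996094), (122.37486267089844, 239.09275817871094), 16.6280517578125)
  high 901 [ 62. 115. 121.]
top rest [562. 145.   0.] tablez 0.4 platez 6.7 729 ((546.8145751953125, 117.50450134277344), (65.0184555053711, 105.16417694091797), 36.03208541870117)
  high 618 [ 83. 108. 112.]
```

View pics/scene1.png

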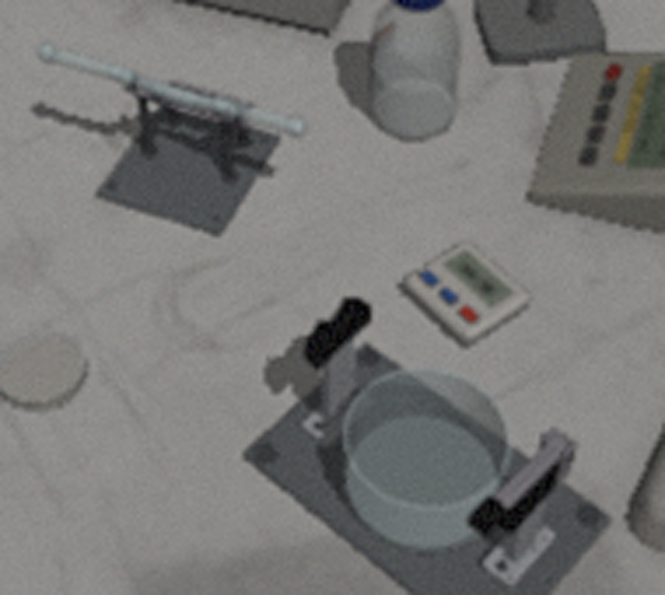

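```bash
python3 -m handwheel '[[0.12,-0.05,0,0],[0.25,-0.1,0,0],[0.38,-0.15,0,0],[0.5,-0.2,0,0],[0.62,-0.25,0,0],[0.75,-0.3,0,0],[0.86,-0.34,0,0],[0.86,-0.34,0,0]]' && python3 -m handwheel '[[0.12,-0.05,0,0],[0.25,-0.1,0,0],[0.38,-0.15,0,0],[0.5,-0.2,0,0],[0.62,-0.25,0,0],[0.75,-0.3,0,0],[0.86,-0.34,0,0],[0.86,-0.34,0,0]]' && python3 -m handwheel '[[0.12,-0.05,0,0],[0.25,-0.1,0,0],[0.38,-0.15,0,0],[0.5,-0.2,0,0],[0.62,-0.25,0,0],[0.75,-0.3,0,0],[0.86,-0.34,0,0],[0.86,-0.34,0,0]]'
python3 - <<'E'
from h import *
s=robot.get_state();print(s['time_s'],s['tool_pos'],s['eef_rot'])
p,d,c,M=grab('wrist');np.savez('pics/w1',p=p,d=d,M=M);cv2.imwrite('pics/w1.png',p[...,::-1])
P=pts(d,c,M);print(np.median(P[...,2]))
# black heads/tab
g=p.max(-1);m=((g<40)&(P[...,2]>70)).astype(np.uint8)
k,l,s,_=cv2.connectedComponentsWithStats(m)
for i in range(1,k):
    if s[i,4]>40: X=P[l==i];print(s[i],X.mean(0).round(1),X[:,2].max().round(1),np.median(X[:,2]).round(1),cv2.minAreaRect(X[:,:2].astype(np.float32)))
E
```

```text
time_s: 0.77
tool_pos: [292.1, -390.6, 212.2]
eef_rot: [-3.14, -0.001, 0.278]
force: [-0.8, 0.5, 0.2]
width: 91.6
gripper_force: 0.0
time_s: 1.43
tool_pos: [438.9, -279.1, 212.0]
eef_rot: [-3.141, -0.001, 0.278]
force: [-1.5, 0.5, -0.6]
width: 91.9
gripper_force: 0.0
time_s: 2.1
tool_pos: [585.8, -167.2, 211.6]
eef_rot: [-3.141, -0.001, 0.277]
force: [-0.4, -0.2, -0.8]
width: 91.7
gripper_force: 0.0
2.1 [ 585.83916648 -167.23115109  211.57403701] [-3.14087335e+00 -6.02130945e-04  2.77489409e-01]
32.429242669089405
[393 191  12   6  49] [ 605.8 -257.2   83.7] 88.5 85.2 ((605.1851806640625, -257.3020935058594), (3.5098443031311035, 9.88689136505127), 14.614948272705078)
[261 197  15  46 579] [ 547.2 -126.3  111. ] 383.2 110.8 ((588.7714233398438, -129.3522186279297), (25.703426361083984, 138.5115509033203), 85.73538208007812)
[390 203  28  56 637] [ 598.4 -223.1  200.9] 383.2 235.8 ((608.8614501953125, -206.22647094726562), (150.67469787597656, 21.89104461669922), 58.38368606567383)
[216 229  28  30 449] [ 582.1 -122.3  247.6] 305.1 242.8 ((590.229736328125, -125.81684112548828), (10.6
[... 165 characters left out ...]
.15438079833984, 157.04605102539062), 17.026416778564453)
[211 282  16  20 193] [ 571.1 -124.1  270.2] 383.2 270.5 ((611.7326049804688, -133.09329223632812), (6.3048858642578125, 94.46035766601562), 76.3298568725586)
[406 282  16  20 202] [ 596.2 -212.1  270.4] 383.2 270.5 ((625.6663208007812, -183.25796508789062), (95.00678253173828, 6.117100715637207), 45.34182357788086)
[417 370  56  30 753] [ 587.  -215.2  309.6] 383.2 308.9 ((616.1525268554688, -189.0076141357422), (115.0863265991211, 18.491113662719727), 36.540924072265625)
[ 487  370  117   30 3198] [ 604.5 -228.8  321.4] 383.2 315.4 ((628.3182983398438, -197.84303283691406), (113.46861267089844, 24.47151756286621), 48.35017776489258)
```

View pics/w1.png

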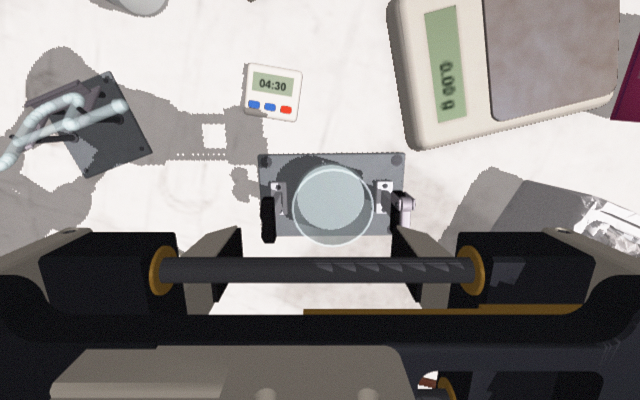

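```bash
cat > shot.py <<'E'
import sys; from h import *
s=robot.get_state();print(s['time_s'],s['tool_pos'],s['eef_rot'])
n=sys.argv[1];p,d,c,M=grab('wrist');np.savez('pics/'+n,p=p,d=d,M=M);cv2.imwrite(f'pics/{n}.png',p[...,::-1])
E
python3 -m handwheel '[[-0.1,0,0,0],[-0.2,0,0,0],[-0.3,0,0,0],[-0.4,0,0,0],[-0.48,0,0,0],[-0.48,0,0,0],[-0.48,0,0,0],[-0.48,0,0,0]]' >/dev/null; python3 shot.py w2
python3 -m handwheel '[[0.02,-0.1,0,0],[0.04,-0.2,0,0],[0.06,-0.3,0,0],[0.08,-0.4,0,0],[0.1,-0.5,0,0],[0.12,-0.6,0,0],[0.17,-0.72,0,0],[0.17,-0.72,0,0]]' >/dev/null;python3 -m handwheel '[[0.02,-0.1,0,0],[0.04,-0.2,0,0],[0.06,-0.3,0,0],[0.08,-0.4,0,0],[0.1,-0.5,0,0],[0.12,-0.6,0,0],[0.14,-0.68,0,0],[0.14,-0.68,0,0]]' >/dev/null; python3 shot.py w3
python3 -c "
import cv2,numpy as np
a=cv2.imread('pics/w2.png')[:260,150:500];b=cv2.imread('pics/w3.png')[:260,150:500]
cv2.imwrite('pics/w23.png',cv2.resize(np.hstack([a,b]),(800,297)))"
```

```text
2.8167 [ 491.39129578 -195.71716371  212.60889201] [ 3.14101501e+00 -4.34602291e-04  2.73719026e-01]
4.2 [475.2820836   93.60393706 212.26253795] [-3.14094235e+00 -2.23478421e-04  2.77946956e-01]
```

View pics/w23.png

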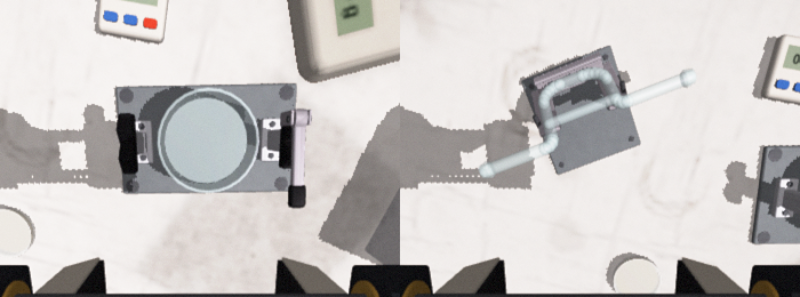

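```bash
cat > an.py <<'E'
from h import *
def load(n):
    f=np.load(f'pics/{n}.npz');c=cams.get_calibration('wrist');return f['p'],f['d'],c,f['M'],pts(f['d'],c,f['M'])
def big(m):
    k,l,s,_=cv2.connectedComponentsWithStats(cv2.morphologyEx(m.astype(np.uint8),cv2.MORPH_OPEN,np.ones((2,2))));return l==1+s[1:,4].argmax()
E
python3 - <<'E'
from an import *
v,u=np.mgrid[:400,:640]
for n in('w1','w2','w3'):
    p,d,c,M,P=load(n); roi=(v<232)&(d>0)&(P[...,2]<180)
    g=p.astype(int); t=roi&(abs(P[...,2])<5)&(g.min(-1)>180); print(n,'table z',np.median(P[t][:,2]),np.std(P[t][:,2]))
    for nm,C in (('stand',(550,-180)),('rest',(560,150))):
        near=roi&(np.hypot(P[...,0]-C[0],P[...,1]-C[1])<140)&(g.max(-1)<125)
        if (near&(P[...,2]>3.5)).sum()<200: continue
        m=big(near&(P[...,2]>3.)&(P[...,2]<14)); X=P[m]
        # full-res contour rect ray cast onto plate plane
        z=np.median(X[:,2]); pl=np.array([ray(a,b,c,M,z) for a,b in zip(u[m],v[m])])
        print(nm,'z',z.round(1),len(X),'depth rect',cv2.minAreaRect(X[:,:2].astype(np.float32)),'ray rect',cv2.minAreaRect(pl[:,:2].astype(np.float32)))
        hb=roi&(np.hypot(P[...,0]-C[0],P[...,1]-C[1])<140)&(P[...,2]>70)
        if nm=='stand':
            k,l,s,_=cv2.connectedComponentsWithStats(hb.astype(np.uint8))
            for i in range(1,k):
                if s[i,4]>30: X=P[l==i]; print('  hi',s[i],X.mean(0).round(1),np.percentile(X[:,2],[5,50,95]).round(1),cv2.minAreaRect(X[:,:2].astype(np.float32)))
        elif n=='w3':
            m=roi&(np.hypot(P[...,0]-C[0],P[...,1]-C[1])<160)&(P[...,2]>25); 
            print('glass depth pts',m.sum())
            for (a,b) in [(545,128),(587,113),(618,101),(555,128),(690,77),(485,172),(580,75)]:
                uu,vv=int(a/1.143+150-350),int(b/1.143); uu=int((a-400)/1.143+150); print((uu,vv),P[vv-1:vv+2,uu-1:uu+2,2].round(0).ravel(),P[vv,uu].round(1),p[vv,uu])
E
```

```text
w1 table z -0.5898330181497045 0.8554099843754921
stand z 7.5 1039 depth rect ((584.361328125, -149.26300048828125), (53.98698043823242, 135.61007690429688), 70.71063995361328) ray rect ((570.0252075195312, -144.44805908203125), (54.268890380859375, 104.18636322021484), 70.25220489501953)
  hi [389 190  27  42 782] [ 592.6 -258.9   99.6] [ 77.2 106.7 113.1] ((584.5747680664062, -265.32489013671875), (49.549564361572266, 19.94129180908203), 22.38535499572754)
  hi [260 197  18  35 532] [ 551.  -125.2  106.5] [ 81.1 109.2 116.4] ((547.4483032226562, -124.74594116210938), (39.32284164428711, 12.190418243408203), 16.530574798583984)
rest z 5.2 2784 depth rect ((603.614501953125, 13.986068725585938), (68.91781616210938, 332.6794128417969), 29.977861404418945) ray rect ((547.680419921875, 111.43992614746094), (61.92585372924805, 104.13975524902344), 34.581905364990234)
w2 table z -0.5535314051341231 0.847034393477058
stand z 7.5 985 depth rect ((558.7714233398438, -147.38233947753906), (98.49789428710938, 57.18667221069336), 12.437334060668945) ray rect ((561.7904663085938, -140.630859375)
[... 1450 characters left out ...]
8, 138.02401733398438), (20.748432159423828, 54.73514938354492), 34.967342376708984)
glass depth pts 4669
(276, 111) [85. 88. 90. 85. 89. 92. 74. 89. 92.] [542.7 154.8  89.1] [109 114 115]
(313, 98) [83. 84. 85. 83. 83. 84. 84. 81. 82.] [565.2 122.4  83.4] [189 198 203]
(340, 88) [90. 90. 92. 90. 91. 90. 89. 90. 91.] [581.   99.2  90.6] [196 208 212]
(285, 111) [90. 87. 82. 91. 89. 77. 94. 90. 87.] [545.2 146.1  88.9] [158 162 169]
(403, 67) [96. 95. 95. 96. 94. 94. 96. 95. 94.] [614.9  47.1  93.9] [244 247 248]
(224, 150) [110. 110. 110. 110. 109. 112. 109. 109. 110.] [493.7 192.2 109.1] [223 230 231]
(307, 65) [ 44.  45.  45.  43.  45. 384.  45.  44.  44.] [599.3 139.4  44.5] [206 218 220]
```

```bash
python3 - <<'E'
from an import *
p,d,c,M,P=load('w2'); v,u=np.mgrid[:400,:640]
roi=(v<232)&(d>0); g=p.astype(int)
# black tab
m=roi&(g.max(-1)<60)&(P[...,2]>85)&(np.hypot(P[...,0]-539,P[...,1]+277)<25); X=P[m];print('tab',m.sum(),X.mean(0).round(1),np.percentile(X[:,2],[10,50,90]).round(1),cv2.minAreaRect(X[:,:2].astype(np.float32)))
# lever bar
m=roi&(P[...,2]>103)&(np.hypot(P[...,0]-570,P[...,1]+268)<50)&(g.max(-1)>90);X=P[m];print('bar',m.sum(),X.mean(0).round(1),np.percentile(X[:,2],[10,50,90]).round(1),cv2.minAreaRect(X[:,:2].astype(np.float32)))
# plate
m=roi&(P[...,2]>3.5)&(P[...,2]<13)&(np.hypot(P[...,0]-562,P[...,1]+195)<125)&(g.max(-1)<140)
m=cv2.morphologyEx(m.astype(np.uint8),cv2.MORPH_OPEN,np.ones((3,3)))>0
Q=np.array([ray(a,b,c,M,8) for a,b in zip(u[m],v[m])]);print('plate',cv2.minAreaRect(Q[:,:2].astype(np.float32)))
# dish rim
m=roi&(abs(P[...,2]-62)<5)&(np.hypot(P[...,0]-562,P[...,1]+195)<60);X=P[m];print('rim',m.sum(),cv2.minEnclosingCircle(X[:,:2].astype(np.float32)))
p,d,c,M,P=load('w3');g=p.astype(int)
m=roi&(g.min(-1)>135)&(P[...,2]>40)&(np.hypot(P[...,0]-560,P[...,1]-125)<130)
X=P[m]
for yaw in(.62,):
    ex=np.array([np.cos(yaw),np.sin(yaw)]);ey=np.array([-ex[1],ex[0]])
    a=(X[:,:2]-[560,125])@ex;b=(X[:,:2]-[560,125])@ey
    for lo in range(-105,110,10):
        s=(b>=lo)&(b<lo+10)
        for zz in((40,70),(70,120)):
            t=s&(X[:,2]>=zz[0])&(X[:,2]<zz[1])
            if t.sum()>8: print(lo+5,zz,t.sum(),'a',np.percentile(a[t],[5,50,95]).round(1),'z',np.percentile(X[t][:,2],[5,50,95]).round(1))
    for nm,(r0,r1) in dict(all=(-200,200),leg=(12,30)).items():
        t=(a>r0)&(a<r1); print(nm,np.percentile(b[t],[0.3,2,50,98,99.7]).round(1))
    t=(X[:,2]>65)&(X[:,2]<76)&(a>0); h,e=np.histogram(b[t],bins=np.arange(-50,51,4));print(list(zip(e.astype(int),h)))
E
```

```text
tab 282 [ 541.7 -274.7  119.1] [113.9 118.4 119.8] ((546.9926147460938, -273.4410705566406), (32.24485397338867, 13.582870483398438), 21.82959747314453)
bar 910 [ 576.6 -264.9  131.9] [110.5 112.9 293.4] ((568.4534301757812, -266.8453063964844), (79.58726501464844, 20.465818405151367), 14.101594924926758)
plate ((562.7695922851562, -193.41793823242188), (116.69501495361328, 194.40045166015625), 16.534364700317383)
rim 910 ((561.3451538085938, -194.64430236816406), 49.86214828491211)
-100 (70, 120) 74 a [-6.  -0.6  5. ] z [89.5 92.9 94.6]
-90 (70, 120) 156 a [-6.4 -0.9  5. ] z [88.6 92.5 95.1]
-80 (70, 120) 126 a [-5.5 -0.7  4.1] z [89.5 92.  93.7]
-70 (70, 120) 122 a [-5.7 -1.   4.1] z [89.7 92.1 93.5]
-60 (70, 120) 123 a [-5.7 -1.   3.9] z [89.4 91.9 93.8]
-50 (70, 120) 122 a [-5.7 -1.   4. ] z [89.4 92.1 93.8]
-40 (40, 70) 37 a [19.3 26.  36.2] z [41.  59.8 68.8]
-40 (70, 120) 149 a [-5.3  0.6 15.5] z [73.4 91.  93.4]
-30 (40, 70) 155 a [22.4 33.5 48.3] z [45.4 53.3 67.7]
-30 (70, 120) 155 a [-1.9  5.  17.8] z [73.7 84.4 91. ]
-20 (40, 70) 121 a [34.2 40.  48.7] z [42.8 45.6 48.2]

[... 1127 characters left out ...]
64(-46), np.int64(2)), (np.int64(-42), np.int64(1)), (np.int64(-38), np.int64(28)), (np.int64(-34), np.int64(22)), (np.int64(-30), np.int64(1)), (np.int64(-26), np.int64(0)), (np.int64(-22), np.int64(0)), (np.int64(-18), np.int64(0)), (np.int64(-14), np.int64(0)), (np.int64(-10), np.int64(0)), (np.int64(-6), np.int64(0)), (np.int64(-2), np.int64(0)), (np.int64(2), np.int64(0)), (np.int64(6), np.int64(0)), (np.int64(10), np.int64(0)), (np.int64(14), np.int64(0)), (np.int64(18), np.int64(0)), (np.int64(22), np.int64(4)), (np.int64(26), np.int64(36)), (np.int64(30), np.int64(17)), (np.int64(34), np.int64(0)), (np.int64(38), np.int64(0)), (np.int64(42), np.int64(4)), (np.int64(46), np.int64(0))]
```

```bash
python3 -m handwheel '[[-0.014,0.134,0,0],[-0.028,0.268,0,0],[-0.042,0.4,0,0],[-0.056,0.534,0,0],[-0.07,0.668,0,0],[-0.084,0.8,0,0],[-0.098,0.934,0,0],[-0.098,0.934,0,0]]' -0.13 >/dev/null;python3 -m handwheel '[[-0.014,0.134,0,0],[-0.028,0.268,0,0],[-0.042,0.4,0,0],[-0.056,0.534,0,0],[-0.07,0.668,0,0],[-0.084,0.8,0,0],[-0.098,0.934,0,0],[-0.098,0.934,0,0]]'; python3 shot.py w4
python3 - <<'E'
from an import *
p,d,c,M,P=load('w4');g=p.astype(int)
m=(d>0)&(g.max(-1)<60)&(P[...,2]>100)&(P[...,2]<135)&(np.hypot(P[...,0]-539,P[...,1]+277)<25);X=P[m];print('tab',m.sum(),X.mean(0) if len(X) else 0)
print(P[...,2][(np.hypot(P[...,0]-560,P[...,1]+270)<20)&(P[...,2]<140)].max())
cv2.imwrite('pics/w4c.png',cv2.resize(p[100:400,200:440,::-1],(720,600)))
E
```

```text
time_s: 5.58
tool_pos: [538.4, -284.3, 211.6]
eef_rot: [3.14, 0.001, 0.271]
force: [-0.8, -0.3, -0.3]
width: 39.8
gripper_force: 0.0
5.5833 [ 538.42364331 -284.27541929  211.56933424] [3.13957281e+00 8.05499218e-04 2.70841449e-01]
tab 222 [ 540.58329458 -276.75975215  118.48196695]
119.73375738851036
```

View pics/w4c.png

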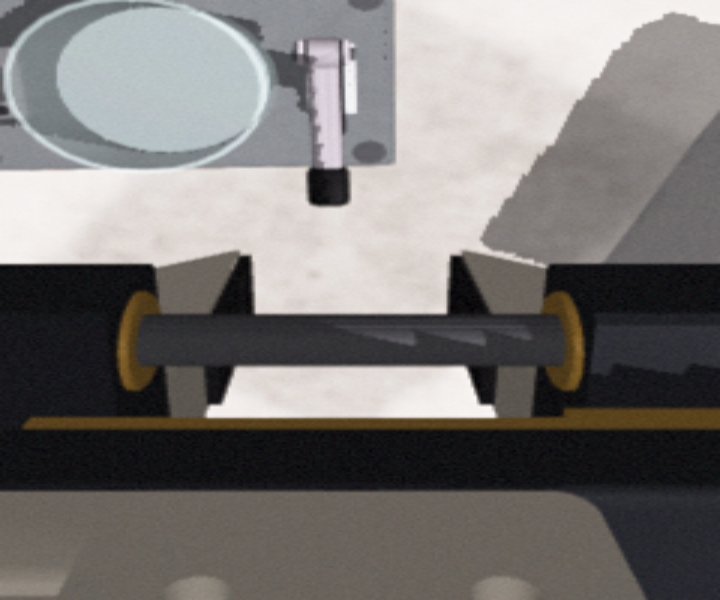

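```bash
python3 -m handwheel '[[0.021,-0.034,0.08,-0.0115],[0.021,-0.034,0.18,-0.0115],[0.021,-0.034,0.28,-0.0115],[0.021,-0.034,0.37,-0.0115],[0.021,-0.034,0.45,-0.0115],[0.021,-0.034,0.51,-0.0115],[0.021,-0.034,0.54,-0.0115],[0.021,-0.034,0.54,-0.0115]]';python3 -m handwheel '[[0,0,0,0],[0,0,0,0],[0,0,0,0],[0,0,0,0],[0,0,0,0],[0,0,0,0],[0,0,0,0],[0,0,0,0]]' -1
```

```text
time_s: 6.3
tool_pos: [540.0, -270.3, 103.0]
eef_rot: [-3.139, 0.002, 0.293]
force: [-0.0, -0.3, 0.2]
width: 40.2
gripper_force: 0.0
time_s: 6.97
tool_pos: [540.9, -271.3, 104.5]
eef_rot: [3.141, -0.0, 0.293]
force: [-0.5, 0.9, -0.1]
width: 0.4
gripper_force: 0.1
```

```bash
python3 shot.py w5; python3 - <<'E'
from h import *
print(robot.get_state()['joint_pos'])
p,d,c,M=grab('scene');w=cv2.imread('pics/w5.png')
cv2.imwrite('pics/w5c.png',np.hstack([cv2.resize(p[200:330,320:450,::-1],(400,400)),cv2.resize(w[100:340,200:440],(400,400))]))
print(proj([[541,-276.6,114]],c,M))
E
```

```text
6.9667 [ 540.92700152 -271.25912283  104.53006426] [ 3.14138911e+00 -6.51262303e-05  2.92826414e-01]
[-5.91360142e-01  5.84725239e-01  1.43971771e+00 -8.64592652e-05
  1.11701440e+00  6.86627265e-01]
[[379.2702432  276.18727856]]
```

View pics/w5c.png

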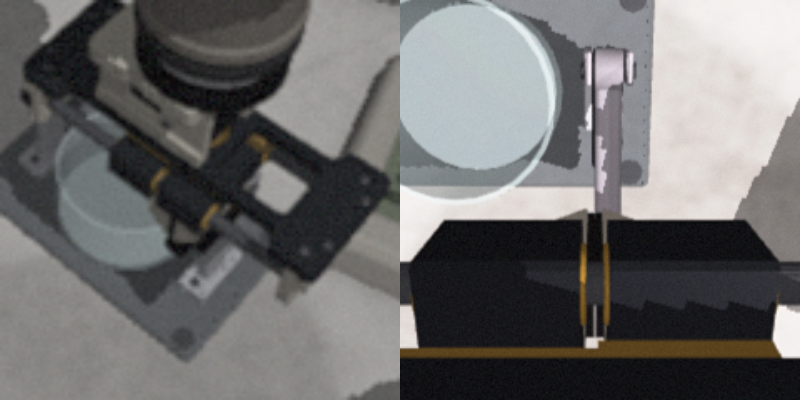

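```bash
python3 - <<'E'
from an import *
O=np.array([562.5,-194.7]);ex=np.array([.9585,.285]);ey=np.array([-.285,.9585])
v,u=np.mgrid[:400,:640]
for n in('w2','w4','w5'):
    p,d,c,M,P=load(n);x=(P[...,:2]-O)@ex;y=(P[...,:2]-O)@ey
    print(n)
    for x0 in range(-60,35,6):
        m=(d>0)&(x>=x0)&(x<x0+6)&(y>-84)&(y<-60)&(P[...,2]>100)&(P[...,2]<140)&(v<230)
        if m.sum()>5: print(x0+3,m.sum(),'y',np.percentile(y[m],[5,50,95]).round(1),'z',np.percentile(P[m][:,2],[10,50,90]).round(1),'dark',(p[m].max(-1)<60).mean().round(2))
E
```

```text
w2
-57 7 y [-76.3 -67.6 -66.3] z [115.2 118.5 119. ] dark 0.0
-51 92 y [-77.7 -71.1 -65.7] z [117.1 119.4 120. ] dark 0.82
-45 100 y [-78.5 -71.2 -65.6] z [116.1 118.5 119.5] dark 0.93
-39 96 y [-78.1 -70.9 -65.7] z [114.9 117.6 118.9] dark 0.93
-33 81 y [-76.3 -71.5 -67.7] z [113.1 116.3 117.1] dark 0.0
-27 67 y [-76.3 -71.4 -67.5] z [113.5 115.3 116.3] dark 0.0
-21 74 y [-76.1 -71.2 -67.5] z [112.8 114.3 115.4] dark 0.0
-15 75 y [-76.9 -71.3 -67.7] z [111.7 113.3 114.8] dark 0.0
-9 83 y [-76.6 -71.5 -67.5] z [111.1 112.7 113.8] dark 0.0
-3 72 y [-76.5 -71.2 -67.5] z [110.3 112.  113.2] dark 0.01
3 84 y [-76.2 -71.1 -67.4] z [108.7 111.3 112.2] dark 0.07
9 70 y [-75.9 -71.2 -67.5] z [107.6 110.5 111.4] dark 0.03
15 140 y [-79.7 -70.6 -63.6] z [107.1 111.5 113.4] dark 0.08
21 149 y [-79.7 -70.5 -63.9] z [107.8 111.6 113.4] dark 0.05
27 20 y [-79.  -72.1 -64.3] z [106.2 109.5 111.6] dark 0.0
w4
-57 7 y [-73.8 -72.1 -69.5] z [117.3 118.  118.4] dark 0.0
-51 82 y [-79.1 -73.2 -66.5] z [117.7 119.2 120.2] dark 0.77
-45 84 y [-79.3 -72.9 -66.5] z [117.2 118.5 119.5] dark 0.93
-39 88 y [-7
[... 670 characters left out ...]
8] z [107.2 109.2 110.6] dark 0.0
w5
-33 152 y [-76.9 -70.8 -61.7] z [113.9 118.9 123.8] dark 0.11
-27 151 y [-77.1 -72.8 -67.9] z [113.  114.2 114.9] dark 0.0
-21 158 y [-77.  -72.2 -67.9] z [112.7 113.5 114.5] dark 0.0
-15 154 y [-77.  -72.7 -67.9] z [111.8 112.9 113.8] dark 0.0
-9 159 y [-76.9 -72.1 -67.8] z [111.2 112.2 113.2] dark 0.0
-3 159 y [-76.8 -72.  -67.8] z [110.6 111.5 112.4] dark 0.0
3 160 y [-76.7 -72.  -67.8] z [109.9 111.  111.9] dark 0.0
9 168 y [-76.7 -72.5 -67.8] z [109.3 110.3 111.3] dark 0.0
15 279 y [-80.6 -72.4 -64.2] z [108.3 111.7 113.2] dark 0.02
21 314 y [-80.4 -72.3 -64.2] z [108.3 111.8 113.4] dark 0.01
27 86 y [-79.3 -72.4 -65.3] z [105.4 109.5 110.9] dark 0.0
```

```bash
python3 - <<'E'
from an import *
s=robot.get_state();print(robot.nose_length,s['width'],s['gripper_force'],s['tool_pos'],[a for a in dir(robot) if a[0]!='_'])
p,d,c,M,P=load('w5'); O=np.array([562.5,-194.7]);ex=np.array([.9585,.285]);ey=np.array([-.285,.9585])
x=(P[...,:2]-O)@ex;y=(P[...,:2]-O)@ey
print(proj([[540.9,-271.3,104.5],[540.9,-271.3,115.5]],c,M))
for r in range(215,345,10):
  print(r,[(k,x[r,k].round(),y[r,k].round(),P[r,k,2].round()) for k in(306,312,317,322,328)])
p,d,c,M=grab('scene');P=pts(d,c,M);x=(P[...,:2]-O)@ex;y=(P[...,:2]-O)@ey
m=(d>0)&(abs(x+45)<15)&(abs(y+72)<30)&(P[...,2]>60)&(P[...,2]<140)
print(m.sum()); v,u=np.nonzero(m)
for i in range(0,len(u),max(1,len(u)//40)): print(u[i],v[i],x[v[i],u[i]].round(),y[v[i],u[i]].round(),P[v[i],u[i],2].round(),p[v[i],u[i]])
E
```

```text
8.0 0.5428065197673467 0.12634438384338864 [ 540.91701012 -271.26786888  104.45918532] ['Unreachable', 'get_state', 'nose_length']
[[315.9344891  234.66031126]
 [315.92915532 241.6786032 ]]
215 [(306, np.float64(-66.0), np.float64(-57.0), np.float64(-1.0)), (312, np.float64(-66.0), np.float64(-63.0), np.float64(-1.0)), (317, np.float64(-26.0), np.float64(-68.0), np.float64(113.0)), (322, np.float64(-25.0), np.float64(-71.0), np.float64(115.0)), (328, np.float64(-25.0), np.float64(-75.0), np.float64(114.0))]
225 [(306, np.float64(-77.0), np.float64(-57.0), np.float64(-0.0)), (312, np.float64(-77.0), np.float64(-63.0), np.float64(-1.0)), (317, np.float64(-32.0), np.float64(-68.0), np.float64(113.0)), (322, np.float64(-32.0), np.float64(-71.0), np.float64(115.0)), (328, np.float64(-32.0), np.float64(-75.0), np.float64(114.0))]
235 [(306, np.float64(-5.0), np.float64(-64.0), np.float64(192.0)), (312, np.float64(-31.0), np.float64(-65.0), np.float64(131.0)), (317, np.float64(-32.0), np.float64(-68.0), np.float64(129.0)), (322, np.float64(-31.0), np.float64(-71.0), np.float64(133.0)), (328
[... 4843 characters left out ...]
78 -53.0 -80.0 129.0 [66 66 61]
382 278 -54.0 -84.0 134.0 [73 72 65]
373 279 -57.0 -68.0 115.0 [93 95 97]
375 279 -56.0 -71.0 118.0 [7 6 1]
377 279 -53.0 -74.0 116.0 [25 22 22]
379 279 -51.0 -76.0 117.0 [19 19 24]
381 279 -47.0 -78.0 115.0 [40 37 35]
373 280 -56.0 -68.0 110.0 [110 120 120]
375 280 -56.0 -72.0 115.0 [28 28 29]
377 280 -55.0 -75.0 118.0 [16 16 14]
379 280 -53.0 -78.0 119.0 [18 12 19]
381 280 -49.0 -80.0 116.0 [24 21 26]
375 281 -56.0 -72.0 113.0 [60 65 69]
377 281 -56.0 -76.0 117.0 [14 20 17]
379 281 -53.0 -78.0 115.0 [11 10 12]
375 282 -56.0 -73.0 109.0 [ 96 101 101]
377 282 -56.0 -76.0 114.0 [27 28 25]
379 282 -53.0 -79.0 113.0 [24 22 22]
378 283 -55.0 -78.0 111.0 [31 35 38]
```

```bash
python3 -m handwheel '[[0,0,0,0],[0,0,0,0],[0,0,0,0],[0,0,0,0],[0,0,0,0],[0,0,0,0],[0,0,0,0],[0,0,0,0]]' -0.13;python3 - <<'E'
from h import *
O=np.array([562.5,-194.7]);ex=np.array([.9585,.285]);ey=np.array([-.285,.9585])
for n in('scene','top'):
    p,d,c,M=grab(n);P=pts(d,c,M);x=(P[...,:2]-O)@ex;y=(P[...,:2]-O)@ey
    m=(d>0)&(abs(x+42)<22)&(abs(y+68)<45)&(P[...,2]>75)&(P[...,2]<170)
    print(n,m.sum())
    for y0 in range(-112,-24,4):
        t=m&(y>=y0)&(y<y0+4)
        if t.sum()>2: print(y0,t.sum(),'z',P[t][:,2].min().round(),np.percentile(P[t][:,2],20).round(),P[t][:,2].max().round(),'x',x[t].min().round(),x[t].max().round())
    if n=='scene': cv2.imwrite('pics/s6.png',cv2.resize(p[230:310,340:420,::-1],(600,600),interpolation=cv2.INTER_CUBIC)); print(proj([[540.9,-271.3,96.5],[540.9,-271.3,115]],c,M))
E
```

```text
time_s: 7.78
tool_pos: [540.9, -271.3, 104.4]
eef_rot: [3.142, 0.0, 0.293]
force: [0.4, -0.3, 0.0]
width: 39.9
gripper_force: 0.0
scene 255
-108 3 z 132.0 132.0 139.0 x -54.0 -50.0
-104 7 z 130.0 133.0 140.0 x -54.0 -53.0
-100 8 z 126.0 128.0 141.0 x -54.0 -53.0
-96 13 z 123.0 127.0 140.0 x -54.0 -52.0
-92 9 z 121.0 124.0 140.0 x -54.0 -51.0
-80 23 z 112.0 114.0 119.0 x -57.0 -40.0
-76 27 z 76.0 109.0 120.0 x -57.0 -26.0
-72 20 z 112.0 116.0 119.0 x -57.0 -41.0
-68 8 z 113.0 115.0 117.0 x -56.0 -38.0
-52 11 z 123.0 132.0 159.0 x -52.0 -36.0
-48 66 z 116.0 125.0 169.0 x -55.0 -33.0
-44 24 z 122.0 131.0 159.0 x -54.0 -52.0
-40 21 z 122.0 133.0 158.0 x -55.0 -53.0
-36 12 z 129.0 135.0 158.0 x -54.0 -53.0
[[376.67215915 278.73096424]
 [377.56889037 273.73250534]]
top 0
```

View pics/s6.png

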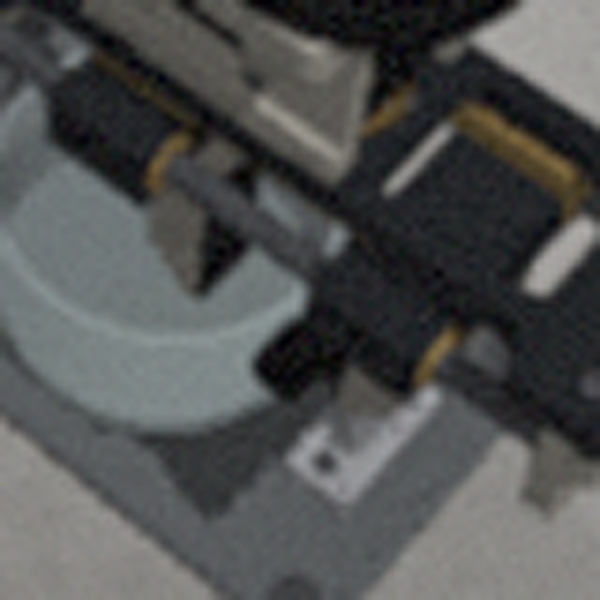

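```bash
python3 -m handwheel '[[-0.012,0.02,0.02,0],[-0.012,0.02,0.04,0],[-0.012,0.02,0.06,0],[-0.012,0.02,0.08,0],[-0.012,0.02,0.1,0],[-0.012,0.02,0.11,0],[-0.012,0.02,0.11,0],[-0.012,0.02,0.11,0]]' ;python3 -m handwheel '[[0,0,0,0],[0,0,0,0],[0,0,0,0],[0,0,0,0],[0,0,0,0],[0,0,0,0],[0,0,0,0],[0,0,0,0]]' -1
```

```text
time_s: 8.55
tool_pos: [539.8, -275.7, 82.3]
eef_rot: [-3.142, 0.0, 0.293]
force: [0.1, -0.1, 0.1]
width: 39.9
gripper_force: 0.0
time_s: 9.22
tool_pos: [540.0, -276.4, 82.7]
eef_rot: [3.14, -0.0, 0.293]
force: [0.6, -4.2, -0.2]
width: 13.7
gripper_force: 30.0
```

```bash
python3 -m handwheel '[[0.0075,0,-0.041,0],[0.023,0,-0.0865,0],[0.045,0,-0.129,0],[0.073,0,-0.168,0],[0.1065,0,-0.202,0],[0.145,0,-0.231,0],[0.187,0,-0.254,0],[0.187,0,-0.254,0]]';python3 -m handwheel '[[0.045,0,-0.016,0],[0.092,0,-0.0255,0],[0.14,0,-0.0275,0],[0.1875,0,-0.0225,0],[0.22,0,-0.015,0],[0.243,0,-0.0075,0],[0.243,0,-0.0075,0],[0.243,0,-0.0075,0]]'
```

```text
time_s: 9.88
tool_pos: [575.9, -265.6, 134.0]
eef_rot: [3.14, 0.001, 0.293]
force: [-3.4, -5.9, 4.4]
width: 13.5
gripper_force: 30.0
time_s: 10.55
tool_pos: [622.9, -251.6, 136.3]
eef_rot: [3.139, -0.002, 0.293]
force: [1.0, -3.7, 6.7]
width: 13.2
gripper_force: 30.0
```

```bash
python3 -m handwheel '[[0,0,0,0],[0,0,0,0],[0,0,0,0],[0,0,0,0],[0,0,-0.08,0],[0,0,-0.16,0],[0,0,-0.24,0],[0,0,-0.32,0]]' -0.13;python3 -m handwheel '[[0.02,-0.12,0,-0.08],[0.04,-0.24,0,-0.16],[0.06,-0.36,0,-0.24],[0.08,-0.48,0,-0.32],[0.1,-0.6,0,-0.4],[0.12,-0.75,0,-0.48],[0.135,-0.87,0,-0.55],[0.135,-0.94,0,-0.604]]';python3 -m handwheel '[[0.12,-0.06,0,-0.08],[0.24,-0.12,0,-0.16],[0.36,-0.18,0,-0.24],[0.48,-0.24,0,-0.32],[0.6,-0.3,0,-0.4],[0.7,-0.36,0,-0.48],[0.8,-0.41,0,-0.55],[0.846,-0.44,0,-0.604]]' -0.35
python3 - <<'E'
from h import *
O=np.array([562.5,-194.7]);ex=np.array([.9585,.285]);ey=np.array([-.285,.9585])
p,d,c,M=grab('scene');P=pts(d,c,M);x=(P[...,:2]-O)@ex;y=(P[...,:2]-O)@ey
m=(d>0)&(abs(y+72)<12)&(P[...,2]>125)&(P[...,2]<200)&(abs(x)<80);X=P[m];print('lever',m.sum())
for z in range(125,185,8):
    t=m&(abs(P[...,2]-z)<4); 
    if t.sum():print(z,x[t].mean().round(1),y[t].mean().round(1))
s=robot.get_state();print(s['time_s'],s['tool_pos'],s['eef_rot'],s['joint_pos'])
E
python3 shot.py w7
```

```text
time_s: 11.22
tool_pos: [621.8, -250.5, 198.9]
eef_rot: [-3.14, 0.001, 0.293]
force: [-0.1, -0.4, 0.5]
width: 39.9
gripper_force: 0.0
time_s: 11.88
tool_pos: [593.0, -60.1, 198.5]
eef_rot: [-3.14, -0.001, 1.249]
force: [0.6, -0.1, 0.6]
width: 39.8
gripper_force: 0.0
time_s: 12.55
tool_pos: [564.2, 128.2, 198.4]
eef_rot: [-3.141, -0.001, 2.198]
force: [0.3, 0.3, -0.5]
width: 29.9
gripper_force: 0.0
lever 167
125 18.7 -73.4
133 19.7 -73.1
141 22.0 -73.7
149 24.1 -73.1
157 25.4 -72.9
165 26.4 -74.0
173 29.9 -73.2
181 31.5 -73.2
12.6 [563.72623441 129.10309498 198.41026888] [-3.14130238e+00 -1.98468667e-03  2.20278078e+00] [ 0.09174063  0.4513703   1.39380688  0.0016125   1.29768556 -0.54068003]
12.6 [563.72623441 129.10309498 198.41026888] [-3.14130238e+00 -1.98468667e-03  2.20278078e+00]
```

```bash
python3 -m handwheel '[[0,0,0.08,0],[0,0,0.16,0],[0,0,0.24,0],[0,0,0.3,0],[0,0,0.3,0],[0,0,0.3,0],[0,0,0.3,0],[0,0,0.3,0]]'; python3 shot.py w8
python3 - <<'E'
from an import *
v,u=np.mgrid[:400,:640]
p,d,c,M,P=load('w8');g=p.astype(int)
s=robot.get_state();T=np.array(s['tool_pos']);Rm=R(s['eef_rot'])
m=(v<225)&(g.min(-1)>120)&(P[...,2]>40)&(P[...,2]<112)&(np.hypot(P[...,0]-560,P[...,1]-125)<130);X=P[m]
yaw=.62;ex=np.array([np.cos(yaw),np.sin(yaw)]);ey=np.array([-ex[1],ex[0]])
a=(X[:,:2]-[560,125])@ex;b=(X[:,:2]-[560,125])@ey
for lo in range(-105,110,10):
    t=(b>=lo)&(b<lo+10)&(X[:,2]>76)
    if t.sum()>20: print(lo+5,t.sum(),'a',np.percentile(a[t],[5,50,95]).round(1),'z',np.percentile(X[t][:,2],[5,50,95]).round(1))
print('tool a,b',(T[:2]-[560,125])@ex,(T[:2]-[560,125])@ey)
cv2.imwrite('pics/w8c.png',p[:,120:520,::-1])
E
```

```text
time_s: 13.32
tool_pos: [565.8, 125.2, 139.7]
eef_rot: [3.14, 0.001, 2.189]
force: [0.4, 0.9, 0.3]
width: 29.9
gripper_force: 0.0
13.3167 [565.80264522 125.15100328 139.73452901] [3.14006476e+00 9.81812701e-04 2.18916345e+00]
-20 47 a [2.  5.5 8.9] z [81.8 83.7 85.2]
-10 87 a [2.  5.5 8.1] z [81.9 83.8 85. ]
0 112 a [2.1 5.5 9.3] z [81.3 83.6 84.8]
10 125 a [1.3 5.5 9.8] z [80.7 83.3 84.9]
20 129 a [1.4 5.6 9.8] z [80.7 83.5 84.9]
30 423 a [-14.4  -1.4  13.1] z [ 79.   95.1 106.6]
40 223 a [-18.  -12.7  -5.2] z [ 95.4 107.  108.6]
50 208 a [-18.5 -13.4  -8.9] z [104.3 107.3 108.9]
60 205 a [-18.5 -13.5  -8.8] z [104.7 107.4 108.7]
70 237 a [-18.6 -13.3  -8.7] z [103.6 107.2 108.8]
80 232 a [-18.6 -13.6  -9. ] z [104.9 107.5 108.9]
90 301 a [-19.6 -13.7  -8. ] z [104.4 108.1 110.2]
100 102 a [-19.3 -13.6  -8.6] z [104.6 107.7 109.5]
tool a,b 4.807697407236645 -3.127524860088313
```

View pics/w8c.png

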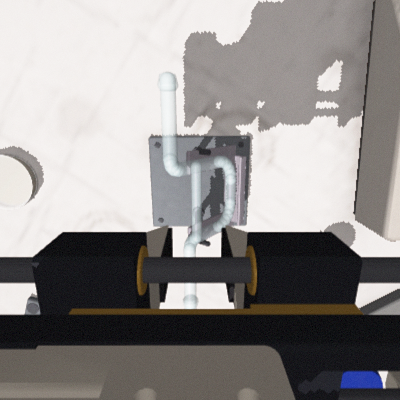

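```bash
python3 - <<'E'
from h import *
for n in('scene','top'):
    f=np.load(f'pics/{n}.npz');p,d,M=f['p'].astype(int),f['d'],f['M'];c=cams.get_calibration(n);P=pts(d,c,M)
    m=(p[...,2]>p[...,0]+40)&(abs(P[...,0]-640)<120)&(abs(P[...,1]-130)<120)&(P[...,2]>100);X=P[m]
    print(n,m.sum(),X.mean(0),X.max(0)) 
    q=(X.mean(0)[:2]-[566,125.6]);yaw=.62;print(q@[np.cos(yaw),np.sin(yaw)],q@[-np.sin(yaw),np.cos(yaw)])
E
```

```text
scene 170 [740.20600054  85.2965901  139.45042783] [759.19006657 107.91982051 146.3808865 ]
118.3648126219459 -134.02188853425287
top 154 [739.99630579  91.83586919 143.96800515] [758.7290915  110.03306003 148.00483394]
121.99369765674409 -128.57787014114245
```

```bash
python3 -m handwheel '[[0,0.002,0.08,0],[0,0.002,0.16,0],[0,0.002,0.24,0],[0,0.002,0.32,0],[0,0.002,0.39,0],[0,0.002,0.43,0],[0,0.002,0.455,0],[0,0.002,0.455,0]]';python3 -m handwheel '[[0,0,0,0],[0,0,0,0],[0,0,0,0],[0,0,0,0],[0,0,0,0],[0,0,0,0],[0,0,0,0],[0,0,0,0]]' -1
```

```text
time_s: 14.03
tool_pos: [565.2, 125.6, 47.3]
eef_rot: [-3.141, -0.0, 2.19]
force: [0.4, -0.6, -0.8]
width: 29.4
gripper_force: 0.0
time_s: 14.7
tool_pos: [565.5, 125.6, 48.1]
eef_rot: [3.141, 0.0, 2.191]
force: [-2.5, -1.2, 5.3]
width: 7.8
gripper_force: 30.0
```

```bash
python3 -m handwheel '[[0,0.01,-0.007,0],[0,0.0185,-0.012,0],[0,0.028,-0.018,0],[0,0.038,-0.024,0],[0,0.05,-0.03,0],[0,0.0625,-0.036,0],[0,0.075,-0.041,0],[0,0.075,-0.041,0]]';python3 -m handwheel '[[0,0.0135,-0.004,0],[0,0.027,-0.008,0],[0,0.04,-0.011,0],[0,0.054,-0.013,0],[0,0.0675,-0.015,0],[0,0.081,-0.016,0],[0,0.095,-0.016,0],[0,0.103,-0.016,0]]'; python3 -m handwheel '[[0,0,-0.08,0],[0,0,-0.16,0],[0,0,-0.24,0],[0,0,-0.32,0],[0,0,-0.4,0],[0,0,-0.46,0],[0,0,-0.5,0],[0,0,-0.5,0]]'
cat > tilt.py <<'E'
import sys;from h import *
s=robot.get_state();T=np.array(s['tool_pos']);yaw=s['eef_rot'][2]-np.pi/2
ex=np.array([np.cos(yaw),np.sin(yaw)]);ey=np.array([-ex[1],ex[0]]);print(T,yaw)
for n in('scene','top','wrist'):
    p,d,c,M=grab(n);P=pts(d,c,M);a=(P[...,:2]-T[:2])@ex;b=(P[...,:2]-T[:2])@ey;z=P[...,2]-T[2]-32
    g=p.astype(int);m=(d>0)&(g.min(-1)>(120 if n=='wrist' else 90))&(abs(a)<60)&(abs(b)<112)&(z>-75)&(z<48)
    print(n,m.sum())
    for nm,lo,hi in(('low',-105,-45),('high',45,105),('legs',-38,-26),('legs+',26,38)):
        t=m&(b>lo)&(b<hi)
        for zz in (range(-70,45,10) if 'leg' in nm else [-70]):
            tt=t&(z>zz)&(z<zz+(10 if 'leg' in nm else 120))
            if tt.sum()>4: print(nm,zz,tt.sum(),'a',np.percentile(a[tt],[10,50,90]).round(1),'z',np.percentile(z[tt],[10,50,90]).round(1),'b',b[tt].min().round(),b[tt].max().round())
    cv2.imwrite(f'pics/{sys.argv[1]}_{n}.png',p[...,::-1])
E
python3 tilt.py t1
```

```text
time_s: 15.37
tool_pos: [577.1, 133.7, 56.7]
eef_rot: [-3.139, 0.0, 2.191]
force: [-6.2, -4.4, 11.2]
width: 7.5
gripper_force: 30.0
time_s: 16.03
tool_pos: [594.3, 146.1, 59.5]
eef_rot: [-3.141, 0.0, 2.191]
force: [-3.6, -2.2, 6.5]
width: 8.2
gripper_force: 30.0
time_s: 16.7
tool_pos: [595.4, 146.7, 160.6]
eef_rot: [3.139, 0.001, 2.19]
force: [-1.1, -0.4, -0.4]
width: 8.0
gripper_force: 30.0
[595.43869282 146.68630102 160.61955365] 0.6196782762446782
scene 367
low -70 123 a [-7.5 -5.4 -0.2] z [ 9.5 14.8 17. ] b -99.0 -45.0
high -70 33 a [-8.9 -7.  -2.3] z [30.7 35.1 37.5] b 85.0 102.0
legs -40 14 a [-4.3 -3.  -1.2] z [-37.1 -33.5 -31. ] b -36.0 -26.0
legs -30 14 a [-4.8 -3.1  1.4] z [-27.6 -25.1 -22.7] b -36.0 -27.0
legs -20 16 a [-5.5 -3.5 -1.3] z [-19.8 -14.7 -11.1] b -35.0 -27.0
legs -10 15 a [-5.4 -4.2 -2.3] z [-7.5 -4.8 -0.9] b -35.0 -26.0
legs 0 13 a [-7.1 -6.4 -4.1] z [2.6 6.8 9.2] b -35.0 -27.0
legs 10 14 a [-7.  -4.2  0.9] z [12.  14.4 16.4] b -38.0 -28.0
legs+ -50 6 a [-0.9  0.3  3.7] z [-44.3 -43.3 -41. ] b 26.0 31.0
legs+ -40 10 a [-2.5 -1.2  3.4] z [-39.  -36.3 -33.4] b 27.0 34.0
top 118
low -70 101 a [-7.5 -4.   1.2] z [12.9 16.  17.8] b -95.0 -46.0
high -70 7 a [-4.7 -1.6 -0. ] z [36.  37.1 38.7] b 46.0 56.0
wrist 6972
high -70 5158 a [-6.2 -1.7  2.6] z [32.2 34.3 35.8] b 45.0 104.0
legs 0 74 a [-4.8  0.2  4.2] z [2.8 5.1 7.4] b -29.0 -26.0
legs+ -20 9 a [5.3 5.8 6. ] z [-18.5 -14.8 -12.1] b 36.0 38.0
legs+ -10 13 a [4.9 5.4 5.6] z [-9.2 -5.1 -1.3] b 35.0 37.0
legs+ 0 11 a [4.6 4.8 5.3] z [0.9 3.4 8.6] b 34.0 37.0
legs+ 10 8 a [4.3 4.4 4.5] z [12.  15.  18.6] b 35.0 36.0
legs+ 20 81 a [-5.9 -0.6  3.5] z [27.4 29.1 29.8] b 30.0 38.0
legs+ 30 202 a [-5.  -1.6  1.8] z [30.5 32.2 33.7] b 32.0 38.0
```

```bash
python3 -m handwheel '[[-0.05,-0.04,0,0.01],[-0.14,-0.12,0,0.025],[-0.24,-0.21,0,0.04],[-0.34,-0.3,0,0.06],[-0.45,-0.39,0,0.075],[-0.55,-0.48,0,0.09],[-0.62,-0.54,0,0.1],[-0.65,-0.565,0,0.105]]' >/dev/null;python3 -m handwheel '[[-0.05,-0.03,0,0.01],[-0.15,-0.09,0,0.025],[-0.27,-0.165,0,0.04],[-0.39,-0.24,0,0.06],[-0.51,-0.31,0,0.075],[-0.62,-0.38,0,0.09],[-0.7,-0.43,0,0.1],[-0.733,-0.449,0,0.1045]]' >/dev/null;python3 -m handwheel '[[0,0,0.02,0],[0,0,0.06,0],[0,0,0.1,0],[0,0,0.14,0],[0,0,0.18,0],[0,0,0.2,0],[0,0,0.2,0],[0,0,0.2,0]]'; python3 tilt.py t2
python3 - <<'E'
from h import *
O=np.array([562.5,-194.7]);ex=np.array([.9585,.285]);ey=np.array([-.285,.9585])
s=robot.get_state();print('tool in stand',(s['tool_pos'][:2]-O)@ex,(s['tool_pos'][:2]-O)@ey,s['eef_rot'][2]-np.pi/2)
p,d,c,M=grab('wrist');P=pts(d,c,M);x=(P[...,:2]-O)@ex;y=(P[...,:2]-O)@ey
m=(d>0)&(P[...,2]>100)&(P[...,2]<122)&(abs(y-72)<12)&(abs(x)<40)
print('high head',m.sum(),np.percentile(x[m],[1,50,99]),np.percentile(y[m],[1,50,99]),P[m][:,2].max() if m.sum() else 0)
E
```

```text
time_s: 18.85
tool_pos: [561.6, -195.9, 118.8]
eef_rot: [-3.141, -0.0, 1.862]
force: [0.5, 0.5, -0.9]
width: 8.1
gripper_force: 30.0
[ 561.62258537 -195.92893753  118.82785603] 0.29098783641239123
scene 629
low -70 272 a [-6.2 -1.4 24.4] z [-38.7  14.5  17.6] b -99.0 -45.0
high -70 115 a [-7.6 -5.1 -0. ] z [31.9 36.  38.4] b 60.0 103.0
legs -40 10 a [-3.4 -2.6  0.7] z [-37.1 -35.  -30.5] b -34.0 -27.0
legs -30 17 a [-3.9 -2.4  2.5] z [-29.2 -25.2 -21.7] b -36.0 -26.0
legs -20 13 a [-4.3 -3.5  0.3] z [-18.9 -15.5 -11.1] b -35.0 -29.0
legs -10 17 a [-5.2 -3.7  0.4] z [-8.6 -6.1 -1.3] b -35.0 -28.0
legs 0 12 a [-6.7 -5.1 -3.7] z [1.5 3.7 8.2] b -35.0 -27.0
legs 10 28 a [-6.2 -3.1  0.9] z [11.7 14.1 16.9] b -38.0 -27.0
top 55
high -70 53 a [-7.  -3.5  0.3] z [35.9 38.  40.5] b 67.0 104.0
wrist 6736
high -70 4941 a [-4.7 -0.4  3.9] z [35.1 37.1 38.6] b 45.0 103.0
legs 0 76 a [-2.8  1.7  5. ] z [5.9 8.4 9.7] b -30.0 -26.0
legs 10 19 a [-1.7  0.6  3.8] z [10.2 10.6 11.2] b -27.0 -26.0
legs+ -50 5 a [ 9.8  9.9 10. ] z [-44.6 -43.  -41.5] b 26.0 30.0
legs+ -30 15 a [7.2 7.8 8.5] z [-28.9 -24.9 -20.6] b 35.0 38.0
legs+ -20 14 a [6.9 7.5 8.1] z [-18.2 -15.5 -12. ] b 34.0 37.0
legs+ -10 12 a [6.4 6.8 7.1] z [-7.9 -3.8 -1.1] b 35.0 37.0
legs+ 0 11 a [6.2 6.7 6.8] z [1.4 4.2 6.8] b 34.0 36.0
legs+ 10 10 a [5.8 5.9 6. ] z [11.4 15.3 19.1] b 34.0 36.0
legs+ 20 11 a [-0.   5.   5.7] z [21.7 29.5 30. ] b 30.0 35.0
legs+ 30 303 a [-4.  -0.   3.6] z [31.8 34.7 36.4] b 30.0 38.0
tool in stand -1.008495771675486 -1.4458275808173684 0.2905476383774559
high head 933 [-24.41930752   8.9824702   24.17127501] [65.82313863 71.86223501 77.24681116] 119.32710765105199
```

```bash
python3 -m handwheel '[[0,0.004,0.04,0],[0,0.004,0.09,0],[0,0.004,0.14,0],[0,0.004,0.19,0],[0,0.004,0.24,0],[0,0.004,0.28,0],[0,0.004,0.3,0],[0,0.004,0.3,0]]';python3 -m handwheel '[[0,0,0.004,0],[0,0,0.008,0],[0,0,0.012,0],[0,0,0.014,0],[0,0,0.016,0],[0,0,0.016,0],[0,0,0.016,0],[0,0,0.016,0]]'
```

```text
time_s: 19.72
tool_pos: [561.7, -195.7, 57.7]
eef_rot: [-3.14, -0.002, 1.861]
force: [0.3, 0.7, 0.5]
width: 8.0
gripper_force: 30.0
time_s: 20.38
tool_pos: [562.4, -196.1, 56.0]
eef_rot: [3.141, 0.0, 1.861]
force: [-0.8, -0.2, -1.1]
width: 7.9
gripper_force: 30.0
```

```bash
python3 -m handwheel '[[0,0,0.002,0],[0,0,0.004,0],[0,0,0.006,0],[0,0,0.008,0],[0,0,0.008,0],[0,0,0.008,0],[0,0,0.008,0],[0,0,0.008,0]]';python3 -m handwheel '[[0,0,0.001,0],[0,0,0.002,0],[0,0,0.003,0],[0,0,0.004,0],[0,0,0.005,0],[0,0,0.005,0],[0,0,0.005,0],[0,0,0.005,0]]'
```

```text
time_s: 21.05
tool_pos: [562.4, -196.1, 54.3]
eef_rot: [3.142, 0.0, 1.861]
force: [0.1, 0.1, -1.7]
width: 7.9
gripper_force: 30.0
time_s: 21.72
tool_pos: [562.4, -196.0, 53.3]
eef_rot: [-3.142, 0.0, 1.861]
force: [-0.6, -0.0, -1.4]
width: 7.8
gripper_force: 30.0
```

```bash
python3 - <<'E'
from h import *
O=np.array([562.5,-194.7]);ex=np.array([.9585,.285]);ey=np.array([-.285,.9585])
for n in('wrist','scene'):
    p,d,c,M=grab(n);P=pts(d,c,M);x=(P[...,:2]-O)@ex;y=(P[...,:2]-O)@ey;g=p.astype(int)
    m=(d>0)&(g.min(-1)>(120 if n=='wrist' else 85))&(P[...,2]>85)&(P[...,2]<135)&(abs(x)<12)
    for lo,hi in((48,64),(80,88),(-64,-46),(-88,-80)):
        t=m&(y>lo)&(y<hi);
        if t.sum()>4: print(n,lo,t.sum(),'x',np.percentile(x[t],[3,50,97]).round(1),'ztop',np.percentile(P[t][:,2],[50,95]).round(1))
E
```

```text
wrist 48 1177 x [-6.2 -1.3  3.6] ztop [121.7 123.1]
wrist 80 741 x [-6.2 -1.2  3.6] ztop [121.6 122.9]
scene 80 19 x [-8.7 -4.7  0.6] ztop [120.4 122.5]
scene -64 44 x [-6.9 -2.9  2.4] ztop [101.2 103.2]
scene -88 17 x [-6.  -2.8  2.3] ztop [101.7 103. ]
```

```bash
python3 -m handwheel '[[0,0.001,0.001,0],[0,0.001,0.002,0],[0,0.001,0.003,0],[0,0.001,0.004,0],[0,0.001,0.005,0],[0,0.001,0.006,0],[0,0.001,0.006,0],[0,0.001,0.006,0]]';python3 -m handwheel '[[0,0,0.001,0],[0,0,0.002,0],[0,0,0.003,0],[0,0,0.004,0],[0,0,0.005,0],[0,0,0.005,0],[0,0,0.005,0],[0,0,0.005,0]]'
```

```text
time_s: 22.48
tool_pos: [562.5, -196.0, 52.1]
eef_rot: [-3.142, 0.0, 1.861]
force: [0.0, 1.0, -0.5]
width: 7.9
gripper_force: 30.0
time_s: 23.15
tool_pos: [562.7, -196.0, 51.2]
eef_rot: [3.141, 0.0, 1.861]
force: [0.6, -0.4, 0.8]
width: 7.5
gripper_force: 30.0
```

```bash
python3 -m handwheel '[[0,0,0.001,0],[0,0,0.002,0],[0,0,0.003,0],[0,0,0.003,0],[0,0,0.003,0],[0,0,0.003,0],[0,0,0.003,0],[0,0,0.003,0]]';python3 -m handwheel '[[0,0,0,0],[0,0,0,0],[0,0,0,0],[0,0,0,0],[0,0,0,0],[0,0,0,0],[0,0,0,0],[0,0,0,0]]' -0.55; cat > seat.py <<'E'
from h import *
O=np.array([562.5,-194.7]);ex=np.array([.9585,.285]);ey=np.array([-.285,.9585])
for n in('wrist','scene'):
    p,d,c,M=grab(n);P=pts(d,c,M);x=(P[...,:2]-O)@ex;y=(P[...,:2]-O)@ey;g=p.astype(int)
    m=(d>0)&(g.min(-1)>(120 if n=='wrist' else 85))&(P[...,2]>85)&(P[...,2]<135)&(abs(x)<12)
    for lo,hi in((48,64),(80,88),(-64,-46),(-88,-80)):
        t=m&(y>lo)&(y<hi);
        if t.sum()>4: print(n,lo,t.sum(),'x',np.percentile(x[t],[3,50,97]).round(1),'ztop',np.percentile(P[t][:,2],[50,95]).round(1))
    t=m&(abs(x)<10);print(n,'ends y',np.percentile(y[t],[.5,99.5]))
    cv2.imwrite('pics/seat_%s.png'%n,p[...,::-1])
E
python3 seat.py
```

```text
time_s: 23.82
tool_pos: [562.8, -196.0, 50.8]
eef_rot: [3.141, 0.001, 1.861]
force: [-0.2, 0.2, 5.2]
width: 7.9
gripper_force: 30.0
time_s: 24.48
tool_pos: [562.5, -196.0, 50.4]
eef_rot: [-3.141, 0.0, 1.861]
force: [-0.3, 0.1, -0.0]
width: 20.4
gripper_force: 0.0
wrist 48 1192 x [-5.3 -0.2  4.8] ztop [119.  120.5]
wrist 80 729 x [-4.9 -0.   4.5] ztop [119.1 120.5]
wrist ends y [-28.01814289 100.37620639]
scene 48 5 x [-4.6 -3.7 -2.4] ztop [119.7 120.8]
scene 80 20 x [-7.4 -4.1  2.4] ztop [118.2 120.3]
scene -64 49 x [-6.7 -3.1  2.8] ztop [ 98.6 100.8]
scene -88 19 x [-6.5 -2.2  6.2] ztop [ 98.9 102.7]
scene ends y [-340.09306441   98.17055763]
```

```bash
python3 -m handwheel '[[0,0,-0.04,0],[0,0,-0.12,0],[0,0,-0.22,0],[0,0,-0.34,0],[0,0,-0.48,0],[0,0,-0.62,0],[0,0,-0.75,0],[0,0,-0.75,0]]';python3 seat.py; cat > lev.py <<'E'
from h import *
O=np.array([562.5,-194.7]);ex=np.array([.9585,.285]);ey=np.array([-.285,.9585])
for n in('scene','top','wrist'):
    p,d,c,M=grab(n);P=pts(d,c,M);x=(P[...,:2]-O)@ex;y=(P[...,:2]-O)@ey
    m=(d>0)&(abs(y+72)<14)&(P[...,2]>112)&(P[...,2]<195)&(x<70)&(x>5);print(n,m.sum())
    for z in range(116,190,8):
        t=m&(abs(P[...,2]-z)<4)
        if t.sum()>2:print(z,t.sum(),'x',np.percentile(x[t],[5,50,95]).round(1),'y',np.percentile(y[t],[5,50,95]).round(1),'dark',(p[t].max(-1)<70).mean().round(2))
E
python3 lev.py
```

```text
time_s: 25.25
tool_pos: [565.0, -197.1, 207.3]
eef_rot: [3.134, 0.008, 1.861]
force: [0.5, 0.3, 0.8]
width: 20.7
gripper_force: 0.0
wrist 48 204 x [-5.1 -0.5  4.1] ztop [119.1 120.6]
wrist 80 109 x [-4.8 -0.4  4. ] ztop [119.1 120.6]
wrist -64 114 x [-4.3  0.1  4.4] ztop [ 99.4 100.8]
wrist ends y [-77.8921076  100.09393778]
scene 48 27 x [-7.5 -2.8  1.8] ztop [119.1 121.1]
scene 80 18 x [-6.8 -3.6  1.4] ztop [119.  121.1]
scene -64 47 x [-6.8 -3.9  2.3] ztop [ 99.3 101.5]
scene -88 15 x [-5.3 -2.5  2. ] ztop [ 99.  100.8]
scene ends y [-338.65416127   97.5734592 ]
scene 210
116 30 x [11.4 15.2 18.7] y [-77.2 -72.5 -66.3] dark 0.0
124 19 x [15.5 17.5 22.3] y [-77.2 -74.1 -68.8] dark 0.0
132 19 x [17.7 19.3 22.8] y [-77.2 -74.  -68.8] dark 0.0
140 21 x [20.  21.3 25.7] y [-77.2 -73.  -68.4] dark 0.0
148 21 x [20.9 23.  27.2] y [-77.2 -73.9 -68.9] dark 0.0
156 18 x [23.3 24.8 27.3] y [-76.9 -73.3 -68.9] dark 0.0
164 22 x [24.7 26.  30.8] y [-79.  -74.4 -67.4] dark 0.73
172 36 x [25.9 28.  34.6] y [-79.  -73.5 -66.9] dark 0.83
180 24 x [28.3 32.  36.3] y [-78.2 -72.6 -66.8] dark 0.92
top 0
wrist 0
```

```bash
python3 -m handwheel '[[-0.05,0.02,0,0.075],[-0.1,0.04,0,0.15],[-0.16,0.07,0,0.23],[-0.22,0.1,0,0.31],[-0.28,0.125,0,0.385],[-0.33,0.15,0,0.46],[-0.356,0.1625,0,0.53],[-0.356,0.1625,0,0.6]]' -0.13 >/dev/null;python3 -m handwheel '[[0,0,0,0.08],[0,0,0,0.16],[0,0,0,0.24],[0,0,0,0.32],[0,0,0,0.4],[0,0,0,0.4],[0,0,0,0.4],[0,0,0,0.4]]'; python3 lev.py; python3 shot.py w9
```

```text
time_s: 26.83
tool_pos: [613.8, -254.7, 199.7]
eef_rot: [-3.141, 0.001, 0.294]
force: [-0.0, 0.2, 0.4]
width: 39.8
gripper_force: 0.0
scene 206
116 26 x [11.2 15.6 19.1] y [-77.7 -73.4 -67.6] dark 0.0
124 18 x [15.8 17.4 21.5] y [-77.4 -75.  -69.4] dark 0.0
132 22 x [17.7 19.5 22.3] y [-77.2 -73.  -67.9] dark 0.0
140 18 x [20.5 21.6 23.6] y [-77.2 -73.4 -69.5] dark 0.06
148 18 x [22.  23.2 27.7] y [-77.4 -74.6 -68.6] dark 0.44
156 20 x [23.5 24.8 27.3] y [-76.8 -73.2 -68.1] dark 0.3
164 28 x [24.5 25.9 29. ] y [-79.3 -74.1 -67.2] dark 0.79
172 31 x [26.1 28.1 36. ] y [-79.  -73.7 -66.3] dark 0.84
180 25 x [28.  31.5 35.6] y [-77.1 -73.1 -67.6] dark 0.92
top 0
wrist 303
116 13 x [21.  23.6 24.4] y [-79.5 -72.3 -65.1] dark 0.0
124 10 x [25.6 26.5 27. ] y [-76.5 -72.8 -69. ] dark 0.0
132 4 x [28.3 28.6 28.9] y [-75.6 -72.3 -69. ] dark 0.25
140 8 x [28.8 29.4 30.4] y [-76.1 -71.9 -68.3] dark 0.62
148 8 x [30.9 31.4 31.8] y [-75.5 -72.8 -70.1] dark 1.0
164 15 x [35.9 37.1 37.3] y [-77.3 -72.3 -67.4] dark 1.0
172 72 x [29.5 37.8 39. ] y [-79.1 -72.3 -65.6] dark 0.86
180 173 x [30.6 34.2 38.2] y [-78.2 -72.3 -66.9] dark 0.91
26.9833 [ 614.01291868 -254.81581661  200.26216099] [-3.14133663e+00  3.56579002e-04  2.92344857e-01]
```

```bash
python3 -m handwheel '[[0,0,0.05,0],[0,0,0.1,0],[0,0,0.16,0],[0,0,0.22,0],[0,0,0.27,0],[0,0,0.31,0],[0,0,0.32,0],[0,0,0.32,0]]' >/dev/null;python3 -m handwheel '[[0,0,0,0],[0,0,0,0],[0,0,0,0],[0,0,0,0],[0,0,0,0],[0,0,0,0],[0,0,0,0],[0,0,0,0]]' -1; python3 -m handwheel '[[-0.0475,0,-0.0075,0],[-0.095,0,-0.0075,0],[-0.1425,0,-0.0005,0],[-0.1885,0,0.0135,0],[-0.2315,0,0.034,0],[-0.2715,0,0.061,0],[-0.3065,0,0.0935,0],[-0.3065,0,0.0935,0]]'
```

```text
time_s: 28.37
tool_pos: [614.3, -254.5, 137.0]
eef_rot: [3.142, -0.001, 0.291]
force: [-1.0, 3.1, 4.8]
width: 13.7
gripper_force: 30.0
time_s: 29.03
tool_pos: [553.7, -272.6, 117.8]
eef_rot: [-3.141, 0.002, 0.29]
force: [-4.4, 2.8, 6.1]
width: 13.7
gripper_force: 30.0
```

```bash
python3 -m handwheel '[[-0.03,0,0.0375,0],[-0.054,0,0.079,0],[-0.0715,0,0.1235,0],[-0.0825,0,0.17,0],[-0.086,0,0.205,0],[-0.086,0,0.218,0],[-0.086,0,0.218,0],[-0.086,0,0.218,0]]';python3 seat.py
```

```text
time_s: 29.7
tool_pos: [536.5, -277.6, 73.5]
eef_rot: [-3.14, 0.004, 0.29]
force: [-8.5, -1.2, 2.6]
width: 13.7
gripper_force: 30.0
wrist 48 559 x [-3.7  0.1  3.4] ztop [119.3 120.4]
wrist -64 672 x [-4.7  0.9  5.3] ztop [ 99.  100.5]
wrist -88 310 x [-4.6  0.9  5.3] ztop [ 99.1 100.4]
wrist ends y [-98.22343709  73.20069659]
scene 80 18 x [-6.7 -4.3  1.4] ztop [118.2 120.5]
scene ends y [-340.08339299   99.02156705]
```

```bash
python3 -m handwheel '[[0,0,0,0],[0,0,0,0],[0,0,0,0],[0,0,0,0],[0,0,0,0],[0,0,-0.02,0],[0,0,-0.06,0],[0,0,-0.1,0]]' -0.13;python3 -m handwheel '[[0,0,-0.06,0],[0,0,-0.14,0],[0,0,-0.24,0],[0,0,-0.34,0],[0,0,-0.44,0],[0,0,-0.5,0],[0,0,-0.5,0],[0,0,-0.5,0]]';python3 seat.py;python3 - <<'E'
from h import *
O=np.array([562.5,-194.7]);ex=np.array([.9585,.285]);ey=np.array([-.285,.9585])
p,d,c,M=grab('wrist');P=pts(d,c,M);x=(P[...,:2]-O)@ex;y=(P[...,:2]-O)@ey
m=(d>0)&(abs(y+72)<10)&(P[...,2]>100)&(P[...,2]<140)
for x0 in range(-60,24,6):
    t=m&(x>=x0)&(x<x0+6)
    if t.sum()>5: print(x0+3,np.percentile(P[t][:,2],[10,50,90]).round(1),np.percentile(y[t],[5,95]).round(1))
cv2.imwrite('pics/w10.png',p[:300,120:520,::-1])
E
```

```text
time_s: 30.47
tool_pos: [538.9, -277.3, 94.9]
eef_rot: [-3.142, 0.0, 0.291]
force: [1.0, -1.2, 0.4]
width: 39.8
gripper_force: 0.0
time_s: 31.13
tool_pos: [539.2, -277.5, 195.3]
eef_rot: [3.14, -0.001, 0.291]
force: [-0.9, 0.5, -0.2]
width: 39.9
gripper_force: 0.0
wrist 48 183 x [-4.3  0.   4.7] ztop [119.1 120.5]
wrist 80 110 x [-4.7  0.1  4.9] ztop [118.9 120.5]
wrist -64 209 x [-4.4  0.6  5. ] ztop [ 99.  100.5]
wrist -88 96 x [-5.6  0.2  5. ] ztop [ 99.  100.6]
wrist ends y [-339.33042459   98.12552394]
scene 48 31 x [-7.  -3.8  1. ] ztop [118.8 120.7]
scene 80 21 x [-6.7 -4.6  2.8] ztop [118.5 120.5]
scene -64 47 x [-6.6 -3.4  2.1] ztop [ 99.1 101. ]
scene -88 19 x [-6.3 -2.3  1.7] ztop [ 99.5 101.5]
scene ends y [-339.74310971   97.90867479]
-57 [115.  115.8 116.3] [-76.3 -67.5]
-51 [116.1 117.1 117.8] [-78.6 -66.7]
-45 [115.1 116.5 117.5] [-79.5 -66.5]
-39 [114.3 115.5 117. ] [-78.6 -66.5]
-33 [113.8 114.7 115.6] [-76.7 -68.4]
-27 [112.9 113.6 114.7] [-76.6 -68.4]
-21 [112.3 113.2 114.1] [-76.6 -68.4]
-15 [111.7 112.5 113.4] [-76.6 -68.4]
-9 [110.8 111.9 112.9] [-77.5 -68.4]
-3 [100.7 111.4 112.4] [-77.5 -66.3]
3 [109.  110.8 111.7] [-77.5 -68.4]
9 [108.8 110.2 111. ] [-77.4 -68.4]
15 [107.4 111.9 113.5] [-80.9 -64. ]
21 [108.8 111.8 113.6] [-80.9 -64.7]
```

View pics/w10.png

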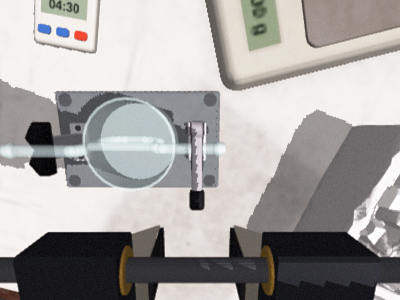

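```bash
python3 -m handwheel '[[0,0,0.06,0],[0,0,0.14,0],[0,0,0.22,0],[0,0,0.3,0],[0,0,0.37,0],[0,0,0.42,0],[0,0,0.435,0],[0,0,0.435,0]]' -1;python3 -m handwheel '[[0,0,0.005,0],[0,0,0.01,0],[0,0,0.015,0],[0,0,0.02,0],[0,0,0.025,0],[0,0,0.03,0],[0,0,0.03,0],[0,0,0.03,0]]';python3 -m handwheel '[[0,0,0.005,0],[0,0,0.01,0],[0,0,0.015,0],[0,0,0.02,0],[0,0,0.02,0],[0,0,0.02,0],[0,0,0.02,0],[0,0,0.02,0]]'
```

```text
time_s: 31.95
tool_pos: [538.3, -277.0, 106.0]
eef_rot: [-3.14, 0.002, 0.29]
force: [0.5, -0.2, 0.4]
width: 0.7
gripper_force: 0.0
time_s: 32.62
tool_pos: [538.9, -277.3, 101.2]
eef_rot: [3.142, -0.0, 0.291]
force: [-0.0, -0.3, 0.3]
width: 0.3
gripper_force: 0.0
time_s: 33.28
tool_pos: [538.9, -277.4, 97.2]
eef_rot: [3.142, 0.0, 0.29]
force: [-0.0, -0.8, 0.3]
width: 1.0
gripper_force: 0.0
```

```bash
python3 -m handwheel '[[0,0,0.002,0],[0,0,0.004,0],[0,0,0.006,0],[0,0,0.008,0],[0,0,0.01,0],[0,0,0.01,0],[0,0,0.01,0],[0,0,0.01,0]]';python3 -m handwheel '[[0,0,0.001,0],[0,0,0.002,0],[0,0,0.003,0],[0,0,0.004,0],[0,0,0.005,0],[0,0,0.005,0],[0,0,0.005,0],[0,0,0.005,0]]'
```

```text
time_s: 33.95
tool_pos: [539.0, -277.5, 96.6]
eef_rot: [3.141, -0.001, 0.291]
force: [-3.4, 1.3, 9.5]
width: 0.1
gripper_force: 4.5
time_s: 34.62
tool_pos: [539.0, -277.6, 96.3]
eef_rot: [3.14, -0.001, 0.291]
force: [-4.2, 1.9, 13.6]
width: 0.3
gripper_force: 6.8
```

Firm stop reached (13.6 N at the tab); now lift away and check.

```bash
python3 -m handwheel '[[0,0,-0.02,0],[0,0,-0.06,0],[0,0,-0.14,0],[0,0,-0.24,0],[0,0,-0.34,0],[0,0,-0.44,0],[0,0,-0.5,0],[0,0,-0.5,0]]';python3 -m handwheel '[[0,0,0,0],[0,0,0,0],[0,0,0,0],[0,0,0,0],[0,0,0,0],[0,0,0,0],[0,0,0,0],[0,0,0,0]]' >/dev/null;python3 seat.py;python3 - <<'E'
from h import *
O=np.array([562.5,-194.7]);ex=np.array([.9585,.285]);ey=np.array([-.285,.9585])
p,d,c,M=grab('wrist');P=pts(d,c,M);x=(P[...,:2]-O)@ex;y=(P[...,:2]-O)@ey
m=(d>0)&(abs(y+72)<6)&(P[...,2]>103)&(P[...,2]<140)
for x0 in range(-60,12,6):
    t=m&(x>=x0)&(x<x0+6)
    if t.sum()>5: print(x0+3,np.percentile(P[t][:,2],[10,50,90]).round(1))
t=m&(x>-34)&(x<12);print(np.polyfit(x[t],P[t][:,2],1))
E
```

```text
time_s: 35.28
tool_pos: [540.2, -278.2, 197.6]
eef_rot: [3.137, -0.004, 0.291]
force: [0.7, 0.4, 0.1]
width: 0.3
gripper_force: 0.0
wrist 48 177 x [-4.2 -0.3  4.3] ztop [119.2 120.4]
wrist 80 119 x [-5.1  0.6  5.2] ztop [118.7 120.4]
wrist -64 213 x [-4.7  0.4  4.8] ztop [ 99.1 100.6]
wrist -88 99 x [-4.6  0.3  4.7] ztop [ 99.1 100.4]
wrist ends y [-340.10791521   98.65067862]
scene 48 30 x [-7.2 -3.6  1.5] ztop [119.5 121.5]
scene 80 20 x [-7.3 -4.2  2.1] ztop [118.1 120.2]
scene -64 47 x [-6.6 -3.2  1.7] ztop [ 98.9 101.2]
scene -88 20 x [-6.4 -2.3  6.4] ztop [ 98.7 100.5]
scene ends y [-338.87240929   98.24848672]
-57 [108.8 109.7 110.3]
-51 [109.2 110.3 110.9]
-45 [109.6 110.5 111.4]
-39 [109.  109.9 111. ]
-33 [108.  109.3 110.1]
-27 [107.9 109.3 110.2]
-21 [108.2 109.1 110. ]
-15 [108.  109.2 110.2]
-9 [108.2 109.1 110.2]
-3 [108.3 109.4 110.2]
3 [108.1 109.2 110.2]
9 [108.3 109.3 110.4]
[6.28109436e-03 1.09265853e+02]
```

Lever level (about 0 rad), trap seated, robot clear.

```bash
python3 -c "
from bench import job
print(job.sign_off())"
```

```text
the job is handed in; nothing more can be done
None
```

The trap is seated in both notches, the keeper lever is closed to about 0 rad, and the robot is clear; I handed the job in at about 36 s. The sign-off returned no verdict, and I did not re-measure the dish or bystanders before handing in.

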